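# Drift the slotting carriage back into line and clamp it

## Robot

A 6-joint arm with a two-finger parallel gripper is mounted at the origin on the work surface. World frame = base frame: x ahead of the robot, y to its left, z up, the work surface at z = 0. Lengths are in m, angles in rad, forces in N, time in s.
With the tool pointing down it reaches from about 0.4 to 0.825 m from the base axis. Payload 7 kg.
Tool frame: the origin (TCP) lies at the very end of the fingers, on their centre line; the grasp point (between the pads) lies arm.grip_depth behind it (arm.grip_depth is the distance from the TCP to the grasp point, in m); z points along the fingers, x is the direction in which the jaws open and shut, and the axes are right-handed (so a half turn about z gives the same grasp; the last joint's range is limited). The gripper opens to 88 mm and grips with 3 to 60 N. Pads are 19 mm wide; open, the fingers measure 130 mm over their backs; the gripper's body (78 mm by 193 mm) begins 47 mm behind the grasp point.
Start: joints at [1.606, 0.359, 0.012, 0, -1.224, -0.288], TCP at [0.169, 0.654, 0.227] pointing down, gripper open.
Joint ranges: [-3.07, 3.07], [-1.43, 2.12], [-1.02, 1.25], [-3.03, 1.67], [-3.05, -0], [-3.03, 3.03]. Speed limits (rad/s): [2.39, 2.39, 3.01, 3.14, 3.14, 3.14].

## Interface

Orientations are given as a unit quaternion [x, y, z, w].
In Python, from workcell import arm gives the robot as it stands.
- The arm moves only by the tool jog_arm, never from a script. Its argument "series" is a list of rows, each an object with "translation": the shift along the world's x, y, z in m, a list of three; "twist": the turn, a rotation vector about the world's x, y, z in degrees, a list of three. In form: [{"translation": [x, y, z], "twist": [ax, ay, az]}, ...]. A call has 1 to 5 rows; each row shifts and turns the commanded pose from where the row before left it; what a row does not reach is not made up. A row lasts 1/10 s, in which the tool goes at most 50 mm and 8.59 degrees, less where a joint would pass 70% of its speed; a pose out of reach is approached as far as the arm can. A call is refused whole if a number of a shift passes 0.05 or a number of a turn 8.59, either way. A call with a gripper value outside its range is refused whole. "gripper" is the finger opening in m, from 0 to 0.0876, set as the call begins (left out, the last holds). The fingers move at their own pace and stop on an object; "grip_force" is the grip in N (left out, the last holds). Time passes only in rows, so rows that do not move let the fingers close. It gives the time, the measured TCP pose, the force and the opening at its end, in the units of the state.
- arm.get_state(): the state, without advancing time (a new reading comes with each control period).
- arm.capture(name): name is "side" or "top"; returns (picture, depth): 480x640x3 uint8, blue, green, red; 480x640 float32, m along the optical axis (not along the pixel's ray), 0 where there is no reading.
- arm.camera_params(name): a dict with "intrinsics" (3x3 intrinsics, pixels), "distortion" ([k1, k2, p1, p2, k3] as OpenCV has them; the pictures are not rectified), "R" (3x3) and "t" (3): a world point X has camera coordinates R X + t. Camera axes: x right, y down, z forward; pixel columns grow to the right and rows downward; lengths in m; the calibration is good to about 2 mm. A picture is of the moment at which its call begins. camera_params takes no time and is no camera call.
- arm.sign_off(): hands the job in, once; it reports no verdict.
The state is a dict: "time": time; "q": joint angles; "joint_vel": joint speeds; "joint_torque": joint torques, N m; "eef_pos": TCP position; "eef_rot": TCP orientation; "wrist_force": force on the tool from outside, world axes, zero at the start; "ft_torque": the same for the moment, N m; "grip_width": finger opening in m.
Only numpy, scipy, OpenCV 4.12 (cv2) and the standard library are available. Lean on these libraries where they do the work, as an engineer would, in place of code of your own. Each camera call takes 0.05 s, during which the arm holds its last target.

## Task

The carriage of the fingerboard slotting jig has slipped off its index, so its hole no longer lines up with the hole in the bed below. Take the tapered drift from the wooden rack and drive it down through both holes until its collar sits flat on the carriage, so that the drift itself pulls the carriage into line; then swing the jig's clamp lever fully shut onto the carriage, leaving the drift standing in the holes. Leave the other tools as they are.

Things in the scene. Friction and masses are not known exactly. Their poses are not given: they have to be found in the camera images.
- drift_handle (a point): Tapered steel drift, 134 mm long, 0.25 kg, hanging upright in the rack: round handle, shank narrowing to a tip. Point: middle of the handle (22 mm diameter, 60 mm long). Below it a collar (28 mm diameter, 8 mm thick), its underside 38 mm below the point. z is up the drift.
- drift_tip (a point): Centre of the drift's flat tip (6 mm diameter), 104 mm below the handle's middle. From the tip up the shank widens evenly over 46 mm to 16.6 mm diameter, then is parallel for 20 mm up to the collar.
- drift_collar (a point): Centre of the underside of the drift's collar, 66 mm up from the tip; it touches the carriage's top when the drift is home.
- rack: Fixed maple rack with open sides, 200 mm along x (the row) by 60 mm by 80 mm high; origin under its centre. Its top board (12 mm) has 22 mm holes at x = -65, 0 and 65 mm; three tools hang in them by their collars, which in which varies. A tool must be lifted 70 mm to come clear.
- bed_hole (a point): Centre of the 18 mm hole through the jig's fixed steel bed, at the bed's top face (64 mm above the bench), in the middle of the bed's rectangle (120 mm in x, 210 mm in y). Bed 14 mm thick, 50 mm free below; partly hidden by the carriage. y is the slide direction, towards the clamp end. Side rails at x = -52 and 52 mm (15 mm wide) stand 2.5 mm above the carriage.
- carriage_hole (a point): Centre of the 18 mm hole through the sliding aluminium carriage, at its top face (76.5 mm above the bench). Carriage 86 mm in x, 180 mm in y, 12 mm thick. A dark wood blank, 7 mm thick, lies on it from 30 to 110 mm on the hole's -y side.
- carriage (a joint): How far the carriage stands off its index along the jig's y, in m: 0 is in line with the bed hole; starts at 0.004 to 0.007. It slides with about 3 N of friction and stays where left.
- clamp (a joint): Angle of the clamp lever in rad: 0 is fully shut (at its stop, lever along the jig's y, its nose over the carriage's end), larger is open, the knob end then swung towards the jig's +x. Starts at 0.9 to 1.4. Stays where left; about 2 N at the knob moves it.
- clamp_pivot (a point): A point on the vertical axis about which the clamp lever turns, 124 mm from the bed hole in the jig's y; its axes are those of the jig.
- clamp_knob (a point): The upright round knob on the outer end of the clamp lever, 18 mm diameter; the point lies on its axis, 20 mm below its top and 26 mm above the lever arm (22 mm wide) that carries it. 66 mm from the pivot axis. The lever's y axis points from the pivot to the knob.
- punch: Steel punch with a square handle and a straight blunt 16 mm shank, hanging in the rack; it cannot pass the offset holes. Origin at the shank's lower end. Not needed.
- cleaner: Flat brass fret slot cleaner hanging in the rack; origin 66 mm below its collar's underside, on its axis. Not needed.
- file: Steel fret crowning file with a wooden handle, 170 mm long, lying on the bench. Not needed.
- rocker: Blue anodised fret rocker, a flat 100 mm plate, lying on the bench. Not needed.
- sanding_stick: Maple sanding stick, 190 mm long, lying on the bench. Not needed.

How it is judged:
By the outcome, as a careful person would: the job done as asked, in the order asked, and still so for the second after the job is handed in, with the robot touching nothing.
It also fails if it takes over 64 s, if anything falls off the work surface, if the arm or the gripper's body presses on something with over 40 N, if the wrist force passes 120 N, or if a joint passes its speed limit or range.

## Working session

There is one attempt and no reset: what is moved stays moved. The work goes in short steps, Python scripts to look and compute and a tool call to move; the robot and the scene stay as the last step left them, time stands still between calls to the robot, and variables do not carry over. Pictures are saved under pics/ and viewed, and the job is handed in when it is done.

Besides the shell and the picture viewer there is one more tool, called after "Request:" as name(argument=value, ...), one argument or row to a line, values as JSON. jog_arm: Moves the arm, as the interface text tells. Its arguments: {"type":"object","properties":{"series":{"type":"array"},"gripper":{"type":"number"},"grip_force":{"type":"number"}},"required":["series"]}

```bash
mkdir -p pics; ls
python3 - <<'E'
from workcell import arm
import cv2,numpy as np
print(arm.get_state(), arm.grip_depth)
for n in("side","top"):
    im,d=arm.capture(n); cv2.imwrite(f"pics/{n}0.png",im); np.savez(f"pics/{n}0.npz",im=im,d=d)
    print(n,arm.camera_params(n))
E
```

```text
pics
{'time': 0.0, 'q': array([ 1.60610814e+00,  3.59373512e-01,  1.10600165e-02, -3.50281133e-04,
       -1.22413668e+00, -2.88091454e-01]), 'joint_vel': array([-0.00035139,  0.0012819 , -0.00028094,  0.00077687,  0.00111835,
        0.00248337]), 'joint_torque': array([-9.85442566e-04, -5.82706618e+01,  2.93063271e+01,  6.99747115e+00,
        6.99141747e-03, -1.60666855e-04]), 'eef_pos': array([0.16872498, 0.65305178, 0.22563184]), 'eef_rot': array([-6.12285777e-01,  7.90636083e-01, -5.75059620e-04, -6.16625450e-04]), 'wrist_force': array([-0.65529795,  0.34636172, -0.45682711]), 'ft_torque': array([ 0.02253624, -0.06860058, -0.02875982]), 'grip_width': 0.08766958382133945} 0.0188
side {'intrinsics': array([[560.36351484,   0.        , 323.97245262],
       [  0.        , 560.36351484, 239.18880516],
       [  0.        ,   0.        ,   1.        ]]), 'distortion': array([0.00388242, 0.        , 0.        , 0.        , 0.        ]), 'R': array([[ 0.9795925 , -0.20092103, -0.00541057],
       [-0.1554686 , -0.74037825, -0.6539645 ],
       [ 0.12738935,  0.64145989, -0.75650589]]), 't': array([-0.59939533,  0.21414786,  1.14339641])}
top {'intrinsics': array([[604.81017578,   0.        , 320.9714645 ],
       [  0.        , 604.81017578, 237.81244046],
       [  0.        ,   0.        ,   1.        ]]), 'distortion': array([0.02565448, 0.        , 0.        , 0.        , 0.        ]), 'R': array([[-0.02372083, -0.99953864, -0.0189691 ],
       [-0.98073749,  0.02694616, -0.19346289],
       [ 0.19388478,  0.01401461, -0.9809242 ]]), 't': array([0.09605915, 0.63517776, 1.40603472])}
```

View pics/side0.png

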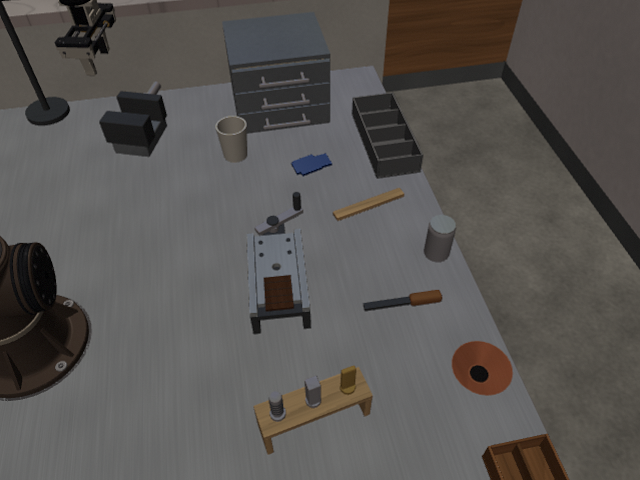

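View pics/top0.png

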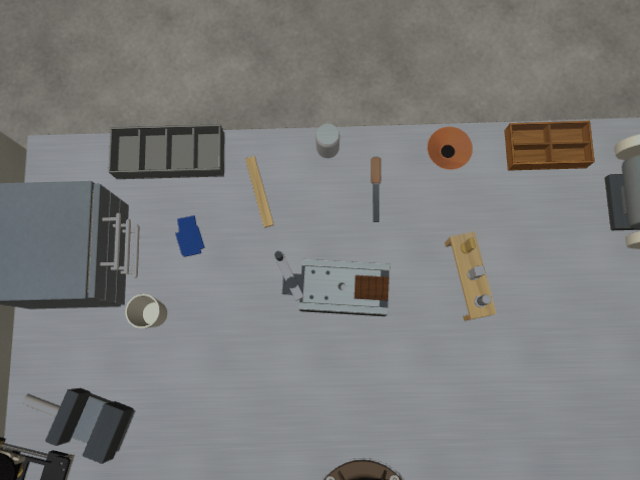

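The drift is the round-handled tool, side (277,403) and top (484,300). The carriage hole is at top (341,287) and the knob at top (279,257). I'll zoom in next.

Run:
```python
import cv2,numpy as np
t=np.load("pics/top0.npz")['im'];s=np.load("pics/side0.npz")['im']
cv2.imwrite("pics/tz.png",cv2.resize(t[235:325,265:400],None,fx=5.9,fy=5.9,interpolation=cv2.INTER_CUBIC))
cv2.imwrite("pics/sz.png",cv2.resize(s[180:335,230:330],None,fx=3.8,fy=3.8,interpolation=cv2.INTER_CUBIC))
a=cv2.resize(t[225:325,435:505],None,fx=5,fy=5,interpolation=cv2.INTER_CUBIC)
b=cv2.resize(s[360:460,250:335],None,fx=5,fy=5,interpolation=cv2.INTER_CUBIC)
cv2.imwrite("pics/rz.png",np.hstack([a,b]))
```

```text
(no output)
```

View pics/tz.png

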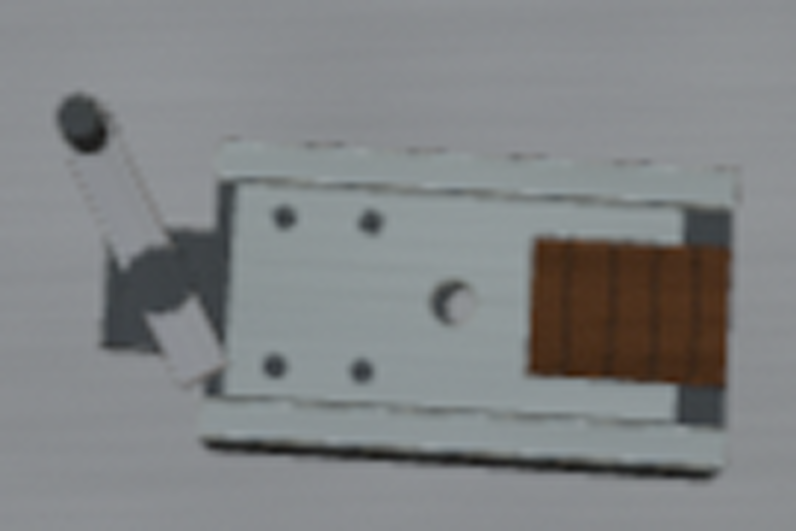

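View pics/sz.png

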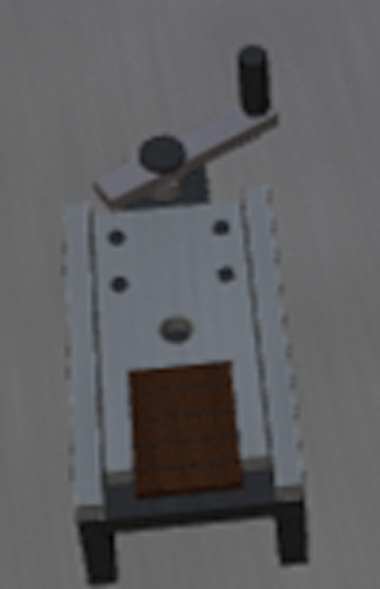

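View pics/rz.png

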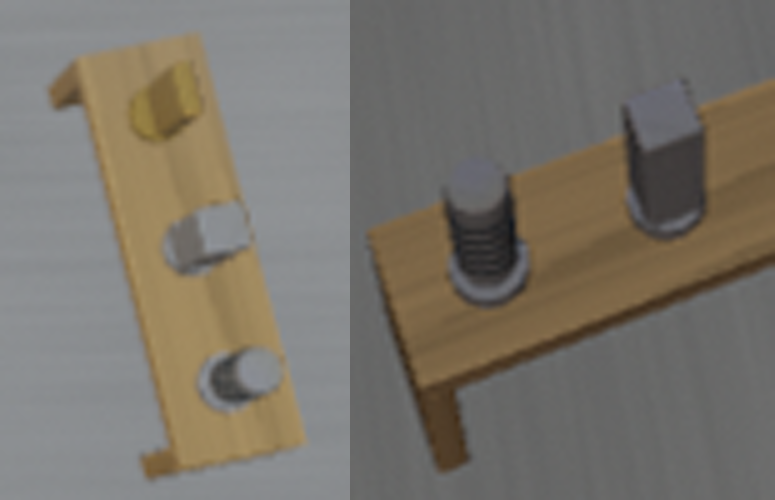

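```bash
cat > h.py <<'E'
import numpy as np,cv2
from workcell import arm
def ray(n,u,v):
    p=arm.camera_params(n);x,y=cv2.undistortPoints(np.array([[[u,v]]],float),p['intrinsics'],p['distortion'])[0,0]
    return p['R'].T@np.array([x,y,1.]),-p['R'].T@p['t']
def onz(n,u,v,z):
    d,c=ray(n,u,v);return c+d*(z-c[2])/d[2]
def tri(a,b):
    A=[];B=[]
    (d1,c1),(d2,c2)=a,b
    M=np.c_[d1,-d2];s=np.linalg.lstsq(M,c2-c1,rcond=None)[0]
    p,q=c1+d1*s[0],c2+d2*s[1];return (p+q)/2,np.linalg.norm(p-q)
def proj(n,X):
    p=arm.camera_params(n);return cv2.projectPoints(np.array([X],float),cv2.Rodrigues(p['R'])[0],p['t'],p['intrinsics'],p['distortion'])[0][0,0]
def cloud(n,d,u0,u1,v0,v1):
    p=arm.camera_params(n);vv,uu=np.mgrid[v0:v1,u0:u1]
    un=cv2.undistortPoints(np.stack([uu.ravel(),vv.ravel()],1).astype(float)[:,None],p['intrinsics'],p['distortion'])[:,0]
    z=d[v0:v1,u0:u1].ravel();P=np.c_[un*z[:,None],z];P=(P-p['t'])@p['R']
    return P.reshape(v1-v0,u1-u0,3)
E
python3 - <<'E'
from h import *
np.set_printoptions(precision=4,suppress=True)
S=lambda x,f,o:(x+.5)/f-.5+o
T=lambda x,y:(S(x,5.9,265),S(y,5.9,235)); Z=lambda x,y:(S(x,3.8,230),S(y,3.8,180))
RT=lambda x,y:(S(x,5,435),S(y,5,225)); RS=lambda x,y:(S(x-350,5,250),S(y,5,360))
def both(name,t,s,z):
    print(name,onz('top',*t,z),onz('side',*s,z),tri(ray('top',*t),ray('side',*s)))
both('handle top',RT(260,370),RS(478,187),.148)
both('punch top',RT(232,225),RS(665,115),.148)
both('hole',T(453,302),Z(176,329),.0765)
both('knobtop',T(80,112),Z(253,54),.14)
both('pivotdisc',T(160,280),Z(162,154),.1)
both('railTL',T(217,142),Z(258,187),.079)
both('railTR',T(739,172),Z(289,488),.079)
both('railBL',T(205,438),Z(76,205),.079)
both('railBR',T(722,465),Z(88,505),.079)
for n in('top','side'):
    d=np.load(f'pics/{n}0.npz')['d']
    for nm,(u,v) in dict(handle=RT(260,370) if n=='top' else RS(478,187),hole=T(400,302) if n=='top' else Z(176,300),knob=T(80,112) if n=='top' else Z(253,52),piv=T(160,280)if n=='top' else Z(162,154),arm=T(115,190) if n=='top' else Z(210,145)).items():
        u,v=int(round(u)),int(round(v));print(n,nm,cloud(n,d,u,u+1,v,v+1)[0,0])
E
```

```text
handle top [ 0.4727 -0.2866  0.148 ] [ 0.4733 -0.2862  0.148 ] (array([ 0.473 , -0.2864,  0.1484]), np.float64(0.0006867329135791351))
punch top [ 0.538  -0.2791  0.148 ] [ 0.5374 -0.2738  0.148 ] (array([ 0.5369, -0.2773,  0.1553]), np.float64(0.00010557836772356954))
hole [0.5178 0.0341 0.0765] [0.517  0.0366 0.0765] (array([0.5171, 0.0341, 0.0797]), np.float64(0.0005023747058080024))
knobtop [0.5881 0.1776 0.14  ] [0.5868 0.1763 0.14  ] (array([0.5877, 0.1777, 0.1388]), np.float64(0.0013244401424970425))
pivotdisc [0.5268 0.1501 0.1   ] [0.5268 0.1467 0.1   ] (array([0.5271, 0.1503, 0.0961]), np.float64(0.00026926073604393333))
railTL [0.5849 0.1275 0.079 ] [0.579  0.1288 0.079 ] (array([0.5816, 0.1272, 0.0814]), np.float64(0.005693865977735135))
railTR [ 0.567  -0.0825  0.079 ] [ 0.559 -0.081  0.079] (array([ 0.5626, -0.0825,  0.0822]), np.float64(0.00781318252065375))
railBL [0.4657 0.1344 0.079 ] [0.4736 0.1367 0.079 ] (array([0.4696, 0.1347, 0.0804]), np.float64(0.007970223409653712))
railBR [ 0.45   -0.0704  0.079 ] [ 0.4557 -0.0701  0.079 ] (array([ 0.4529, -0.0701,  0.0784]), np.float64(0.005755117230017316))
top handle [ 0.4714 -0.2863  0.1522]
top hole [0.518  0.0562 0.0747]
top knob [0.5874 0.1781 0.1387]
top piv [0.5281 0.15   0.0902]
top arm [0.5639 0.1683 0.0918]
side handle [ 0.473  -0.286   0.1478]
side hole [0.52   0.0559 0.0763]
side knob [0.5875 0.1842 0.1349]
side piv [0.5267 0.155  0.0917]
side arm [0.5561 0.1576 0.089 ]
```

Run:
```python
from h import *
np.set_printoptions(precision=4,suppress=True)
for n,b in (('top',(440,500,228,325)),('side',(245,380,355,450))):
    d=np.load(f'pics/{n}0.npz')['d'];P=cloud(n,d,*b).reshape(-1,3);P=P[np.isfinite(P).all(1)]
    tops=P[(P[:,2]>.125)&(P[:,2]<.2)]
    from scipy.cluster.hierarchy import fclusterdata
    l=fclusterdata(tops[:,:2],.02,criterion='distance')
    for k in set(l): c=tops[l==k];print(n,len(c),np.median(c,0),c[:,2].max())
    bd=P[(P[:,2]>.07)&(P[:,2]<.09)];r=cv2.minAreaRect(bd[:,:2].astype(np.float32));print(r)
```

```text
top 99 [ 0.4731 -0.2844  0.1474] 0.15385631081937987
top 77 [ 0.601  -0.2619  0.1458] 0.15519916794936617
top 127 [ 0.5365 -0.2734  0.1472] 0.15708172974228102
((0.5370762348175049, -0.27606701850891113), (0.20172642171382904, 0.06275340914726257), 10.13737964630127)
side 201 [ 0.4719 -0.2895  0.1459] 0.15108774171546807
side 167 [ 0.5994 -0.2652  0.1433] 0.15051742417580483
side 247 [ 0.5354 -0.2784  0.1467] 0.15189481298695784
((0.5358209609985352, -0.273132860660553), (0.20006002485752106, 0.06339477747678757), 10.078910827636719)
```

Request:
jog_arm(
  series=[
    {"translation": [0.035, -0.028, 0], "twist": [0, 0, 7]},
    {"translation": [0.035, -0.028, 0], "twist": [0, 0, 7]},
    {"translation": [0.035, -0.028, 0], "twist": [0, 0, 7]},
    {"translation": [0.035, -0.028, 0], "twist": [0, 0, 6.5]},
    {"translation": [0.035, -0.028, 0], "twist": [0, 0, 0]},
  ],
)

```text
time: 0.6
eef_pos: [0.3448, 0.5121, 0.2263]
eef_rot: [0.784, -0.621, 0.0, 0.0]
wrist_force: [0.4, 0.2, 0.6]
grip_width: 0.0874
```

Request:
jog_arm(
  series=[
    {"translation": [0.035, -0.028, 0], "twist": [0, 0, -3]},
    {"translation": [0.035, -0.028, 0], "twist": [0, 0, 0]},
    {"translation": [0.017, -0.045, 0], "twist": [0, 0, 0]},
    {"translation": [0.017, -0.045, 0], "twist": [0, 0, 0]},
    {"translation": [0.017, -0.045, 0], "twist": [0, 0, 0]},
  ],
)

```text
time: 1.1
eef_pos: [0.4651, 0.3205, 0.2261]
eef_rot: [0.766, -0.643, -0.0, 0.0]
wrist_force: [1.4, -0.2, 0.2]
grip_width: 0.0876
```

Request:
jog_arm(
  series=[
    {"translation": [0.017, -0.045, 0], "twist": [0, 0, 0]},
    {"translation": [0.017, -0.045, 0], "twist": [0, 0, 0]},
    {"translation": [0.017, -0.045, 0], "twist": [0, 0, 0]},
    {"translation": [0, -0.048, 0], "twist": [0, 0, 0]},
    {"translation": [0, -0.048, 0], "twist": [0, 0, 0]},
  ],
)

```text
time: 1.6
eef_pos: [0.5156, 0.0895, 0.2261]
eef_rot: [0.766, -0.643, -0.0, 0.0]
wrist_force: [0.5, 0.4, 0.8]
grip_width: 0.088
```

Request:
jog_arm(
  series=[
    {"translation": [0, -0.048, 0], "twist": [0, 0, 0]},
    {"translation": [0, -0.048, 0], "twist": [0, 0, 0]},
    {"translation": [0, -0.048, 0], "twist": [0, 0, 0]},
    {"translation": [0, -0.048, 0], "twist": [0, 0, 0]},
    {"translation": [-0.01, -0.045, 0], "twist": [0, 0, 0]},
  ],
)

```text
time: 2.1
eef_pos: [0.5058, -0.1475, 0.2263]
eef_rot: [0.766, -0.643, -0.0, 0.0]
wrist_force: [-0.3, 1.0, -0.2]
grip_width: 0.088
```

Request:
jog_arm(
  series=[
    {"translation": [-0.011, -0.046, 0], "twist": [0, 0, 0]},
    {"translation": [-0.011, -0.046, 0], "twist": [0, 0, 0]},
    {"translation": [-0.0113, -0.0465, 0], "twist": [0, 0, 0]},
    {"translation": [0, 0, -0.03], "twist": [0, 0, 0]},
    {"translation": [0, 0, -0.02], "twist": [0, 0, 0]},
  ],
)

```text
time: 2.6
eef_pos: [0.4712, -0.2854, 0.175]
eef_rot: [0.765, -0.644, -0.001, -0.0]
wrist_force: [-0.6, 0.6, 0.1]
grip_width: 0.0876
```

Run:
```python
from h import *
a=[]
for n in("side","top"):
    im,d=arm.capture(n)
    a.append(cv2.resize(im[330:480,220:400] if n=='side' else im[210:360,400:580],None,fx=2.2,fy=2.2))
cv2.imwrite('pics/g1.png',np.hstack(a));print(arm.get_state()['eef_pos'],arm.get_state()['q'])
```

```text
[ 0.47019405 -0.28382825  0.17348755] [-1.87047183e-01  1.98390004e-01 -3.37949416e-01 -1.10037308e-03
 -1.04025763e+00  1.93137384e+00]
```

View pics/g1.png

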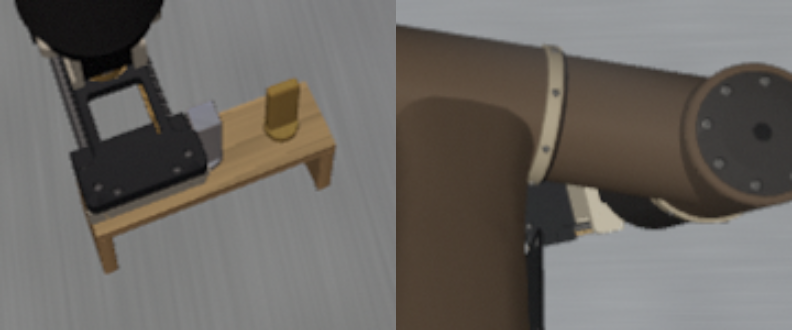

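The gripper's body end covers the drift in the side view, and the punch and cleaner stand clear of it. The position agrees with the measurement, so I'm descending.

Request:
jog_arm(
  series=[
    {"translation": [0, 0, -0.02], "twist": [0, 0, 0]},
    {"translation": [0, 0, -0.02], "twist": [0, 0, 0]},
    {"translation": [0, 0, -0.016], "twist": [0, 0, 0]},
    {"translation": [0, 0, -0.014], "twist": [0, 0, 0]},
    {"translation": [0, 0, 0], "twist": [0, 0, 0]},
  ],
)

```text
time: 3.2
eef_pos: [0.472, -0.2834, 0.1058]
eef_rot: [0.766, -0.642, -0.001, 0.001]
wrist_force: [-0.9, -0.0, -0.2]
grip_width: 0.0878
```

Request:
jog_arm(
  series=[
    {"translation": [0, 0, 0], "twist": [0, 0, 0]},
    {"translation": [0, 0, 0], "twist": [0, 0, 0]},
    {"translation": [0, 0, 0], "twist": [0, 0, 0]},
    {"translation": [0, 0, 0], "twist": [0, 0, 0]},
    {"translation": [0, 0, 0], "twist": [0, 0, 0]},
  ],
  gripper=0.01,
  grip_force=45,
)

```text
time: 3.7
eef_pos: [0.4727, -0.284, 0.107]
eef_rot: [0.766, -0.643, 0.0, -0.0]
wrist_force: [-0.4, -0.2, 0.0]
grip_width: 0.053
```

Request:
jog_arm(
  series=[
    {"translation": [0, 0, 0], "twist": [0, 0, 0]},
    {"translation": [0, 0, 0], "twist": [0, 0, 0]},
    {"translation": [0, 0, 0], "twist": [0, 0, 0]},
    {"translation": [0, 0, 0], "twist": [0, 0, 0]},
    {"translation": [0, 0, 0], "twist": [0, 0, 0]},
  ],
)

```text
time: 4.2
eef_pos: [0.4727, -0.2841, 0.1067]
eef_rot: [0.766, -0.643, 0.0, -0.0]
wrist_force: [1.0, -1.0, 0.4]
grip_width: 0.0211
```

Run:
```python
from h import *
s=arm.get_state();print(s['eef_pos'],s['wrist_force'],s['grip_width'])
```

```text
[ 0.47265998 -0.28405258  0.10667634] [ 0.95168535 -1.01258447  0.37412028] 0.02112830237642156
```

Request:
jog_arm(
  series=[
    {"translation": [0, 0, 0.015], "twist": [0, 0, 0]},
    {"translation": [0, 0, 0.02], "twist": [0, 0, 0]},
    {"translation": [0, 0, 0.025], "twist": [0, 0, 0]},
    {"translation": [0, 0, 0.025], "twist": [0, 0, 0]},
    {"translation": [0, 0, 0.025], "twist": [0, 0, 0]},
  ],
)

```text
time: 4.7
eef_pos: [0.472, -0.2837, 0.217]
eef_rot: [0.766, -0.643, -0.001, 0.0]
wrist_force: [1.4, -0.7, -1.4]
grip_width: 0.0211
```

Request:
jog_arm(
  series=[
    {"translation": [0, 0, 0], "twist": [0, 0, 0]},
    {"translation": [0.007, 0.043, 0], "twist": [0, 0, 0]},
    {"translation": [0.007, 0.043, 0], "twist": [0, 0, 0]},
    {"translation": [0.007, 0.043, 0], "twist": [0, 0, 0]},
    {"translation": [0.007, 0.043, 0], "twist": [0, 0, 0]},
  ],
)

```text
time: 5.2
eef_pos: [0.4998, -0.1104, 0.2156]
eef_rot: [0.766, -0.643, -0.001, 0.0]
wrist_force: [0.8, 0.2, -2.3]
grip_width: 0.0215
```

Run:
```python
from h import *
a=[]
for n in("side","top"):
    im,d=arm.capture(n)
    np.savez(f'pics/{n}2.npz',im=im,d=d)
    a.append(cv2.resize(im[250:440,200:380] if n=='side' else im[220:410,320:500],None,fx=2.2,fy=2.2))
cv2.imwrite('pics/g2.png',np.hstack(a));s=arm.get_state();print(s['eef_pos'],s['wrist_force'],s['grip_width'])
```

```text
[ 0.50073556 -0.10798741  0.21568786] [ 0.21030821 -0.33886154 -1.81410328] 0.021394862146352833
```

View pics/g2.png

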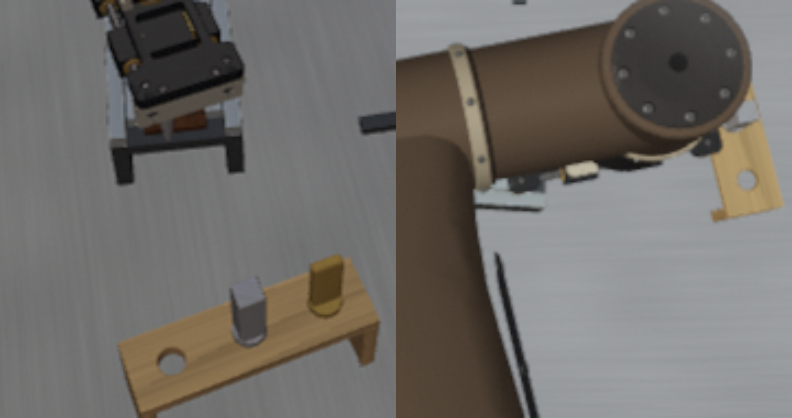

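Run:
```python
from h import *
s=np.load('pics/side2.npz')['im']
print(proj('side',[.5007,-.108,.123]),proj('side',[.5007,-.108,.189]))
cv2.imwrite('pics/g3.png',cv2.resize(s[275:335,245:325],None,fx=9,fy=9,interpolation=cv2.INTER_CUBIC))
```

```text
[276.83757661 312.04130934] [274.27244171 291.38394521]
```

View pics/g3.png

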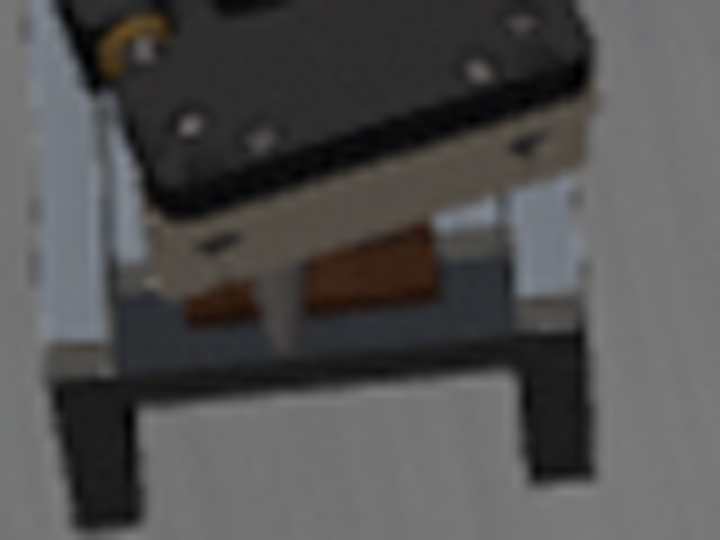

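Request:
jog_arm(
  series=[
    {"translation": [0.005, 0.042, 0], "twist": [0, 0, 0]},
    {"translation": [0.005, 0.042, 0], "twist": [0, 0, 0]},
    {"translation": [0.005, 0.035, 0], "twist": [0, 0, 0]},
    {"translation": [0.002, 0.022, 0], "twist": [0, 0, 0]},
    {"translation": [0, 0, -0.02], "twist": [0, 0, 0]},
  ],
)

```text
time: 5.8
eef_pos: [0.5191, 0.0316, 0.1977]
eef_rot: [0.767, -0.642, 0.001, -0.002]
wrist_force: [-0.3, -0.1, -2.9]
grip_width: 0.0214
```

Request:
jog_arm(
  series=[
    {"translation": [0, 0, -0.01], "twist": [0, 0, 0]},
    {"translation": [0, 0, 0], "twist": [0, 0, 0]},
    {"translation": [0, 0, 0], "twist": [0, 0, 0]},
  ],
)

```text
time: 6.1
eef_pos: [0.5174, 0.0283, 0.1864]
eef_rot: [0.766, -0.643, -0.0, 0.001]
wrist_force: [0.1, -0.9, -1.4]
grip_width: 0.0212
```

```bash
cat > look.py <<'E'
import sys
from h import *
k=sys.argv[1];a=[]
im,d=arm.capture('side'); np.savez(f'pics/side{k}.npz',im=im,d=d)
cv2.imwrite(f'pics/l{k}.png',cv2.resize(im[175:305,225:325],None,fx=4.5,fy=4.5,interpolation=cv2.INTER_CUBIC))
s=arm.get_state();print(s['time'],s['eef_pos'],s['eef_rot'],s['wrist_force'],s['ft_torque'],s['grip_width'])
E
python3 look.py 4; python3 -c "
from h import *
s=arm.get_state()['eef_pos'];u=proj('side',s-[0,0,.0927]);print(u,(u-[225,175]+.5)*4.5-.5)
im,d=arm.capture('top');cv2.imwrite('pics/t4.png',im[200:340,230:430].repeat(3,0).repeat(3,1))"
```

```text
6.15 [0.51772789 0.028414   0.18688554] [ 7.65878923e-01 -6.42984803e-01  1.27888105e-04  3.66724982e-05] [ 0.33602858 -0.23927766 -1.36539217] [ 0.00275045 -0.09823703 -0.02657058] 0.021062073126809047
[276.26037645 263.91743663] [232.42169405 401.87846482]
```

View pics/l4.png

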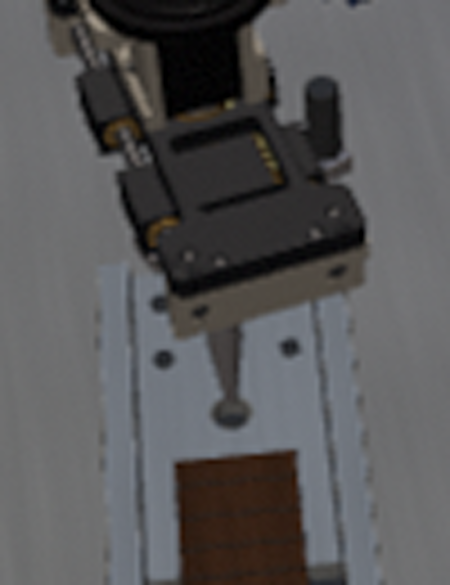

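View pics/t4.png

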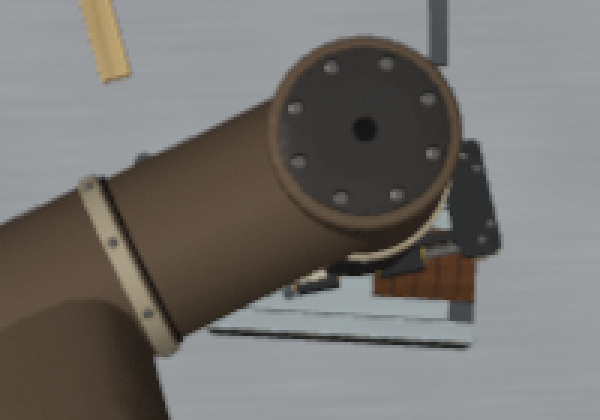

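Side view: the drift tip is at crop (232,400), as predicted, and the hole is at (231,413), so the tip needs to move about 6 mm in +y.

Request:
jog_arm(
  series=[
    {"translation": [0, 0.006, 0], "twist": [0, 0, 0]},
    {"translation": [0, 0, -0.007], "twist": [0, 0, 0]},
    {"translation": [0, 0, -0.006], "twist": [0, 0, 0]},
    {"translation": [0, 0, 0], "twist": [0, 0, 0]},
  ],
)

```text
time: 6.6
eef_pos: [0.5167, 0.0348, 0.1724]
eef_rot: [0.766, -0.643, -0.001, 0.001]
wrist_force: [-0.2, 0.2, -2.7]
grip_width: 0.0212
```

```bash
python3 look.py 5; python3 -c "
from h import *
s=arm.get_state()['eef_pos'];u=proj('side',s-[0,0,.0927]);print(u,(u-[225,175]+.5)*4.5-.5)"
```

```text
6.65 [0.51708188 0.03486844 0.17289768] [ 7.66167985e-01 -6.42639986e-01 -3.12759339e-04  6.07841157e-04] [ 0.10471426  0.19677859 -2.56976585] [-0.01488666  0.01286413  0.01651412] 0.021235929018233103
[275.96956649 265.74714931] [231.11304919 410.11217192]
```

View pics/l5.png

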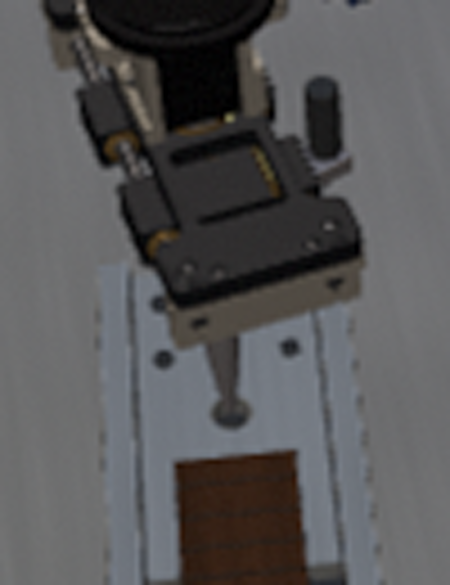

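Request:
jog_arm(
  series=[
    {"translation": [0, 0, -0.004], "twist": [0, 0, 0]},
    {"translation": [0, 0, -0.004], "twist": [0, 0, 0]},
    {"translation": [0, 0, -0.003], "twist": [0, 0, 0]},
    {"translation": [0, 0, 0], "twist": [0, 0, 0]},
  ],
)

```text
time: 7.05
eef_pos: [0.5172, 0.0349, 0.162]
eef_rot: [0.766, -0.643, -0.0, 0.0]
wrist_force: [-0.6, -0.2, -2.4]
grip_width: 0.0214
```

Request:
jog_arm(
  series=[
    {"translation": [0, -0.003, 0], "twist": [0, 0, 0]},
    {"translation": [0, -0.002, 0], "twist": [0, 0, 0]},
    {"translation": [0, 0, -0.004], "twist": [0, 0, 0]},
    {"translation": [0, 0, -0.004], "twist": [0, 0, 0]},
    {"translation": [0, 0, 0], "twist": [0, 0, 0]},
  ],
)

```text
time: 7.55
eef_pos: [0.5175, 0.0302, 0.154]
eef_rot: [0.766, -0.643, -0.0, -0.0]
wrist_force: [0.7, 2.3, -2.1]
grip_width: 0.0213
```

Request:
jog_arm(
  series=[
    {"translation": [0, -0.001, -0.004], "twist": [0, 0, 0]},
    {"translation": [0, -0.001, -0.004], "twist": [0, 0, 0]},
    {"translation": [0, -0.001, -0.004], "twist": [0, 0, 0]},
    {"translation": [0, 0, -0.003], "twist": [0, 0, 0]},
    {"translation": [0, 0, 0], "twist": [0, 0, 0]},
  ],
)

```text
time: 8.05
eef_pos: [0.5173, 0.0269, 0.1389]
eef_rot: [0.766, -0.643, -0.0, 0.0]
wrist_force: [-0.1, 3.0, -3.2]
grip_width: 0.0214
```

Request:
jog_arm(
  series=[
    {"translation": [0, 0, -0.003], "twist": [0, 0, 0]},
    {"translation": [0, 0, -0.003], "twist": [0, 0, 0]},
    {"translation": [0, 0, -0.003], "twist": [0, 0, 0]},
    {"translation": [0, 0, -0.003], "twist": [0, 0, 0]},
    {"translation": [0, 0, 0], "twist": [0, 0, 0]},
  ],
)

```text
time: 8.55
eef_pos: [0.5172, 0.0269, 0.1269]
eef_rot: [0.766, -0.643, -0.0, 0.0]
wrist_force: [0.3, 2.7, -3.2]
grip_width: 0.0212
```

Request:
jog_arm(
  series=[
    {"translation": [0, 0, -0.003], "twist": [0, 0, 0]},
    {"translation": [0, 0, -0.003], "twist": [0, 0, 0]},
    {"translation": [0, 0, -0.002], "twist": [0, 0, 0]},
    {"translation": [0, 0, -0.002], "twist": [0, 0, 0]},
    {"translation": [0, 0, 0], "twist": [0, 0, 0]},
  ],
)

```text
time: 9.05
eef_pos: [0.5172, 0.0269, 0.1171]
eef_rot: [0.766, -0.643, -0.0, 0.0]
wrist_force: [-1.3, 3.3, -3.2]
grip_width: 0.0213
```

Request:
jog_arm(
  series=[
    {"translation": [0, 0, -0.002], "twist": [0, 0, 0]},
    {"translation": [0, 0, -0.002], "twist": [0, 0, 0]},
    {"translation": [0, 0, -0.002], "twist": [0, 0, 0]},
    {"translation": [0, 0, 0], "twist": [0, 0, 0]},
  ],
)

```text
time: 9.45
eef_pos: [0.5175, 0.0273, 0.1114]
eef_rot: [0.766, -0.643, -0.0, -0.0]
wrist_force: [-2.7, 3.9, -0.6]
grip_width: 0.0214
```

Request:
jog_arm(
  series=[
    {"translation": [-0.0003, 0.0003, -0.002], "twist": [0, 0, 0]},
    {"translation": [0, 0, -0.002], "twist": [0, 0, 0]},
    {"translation": [0, 0, 0], "twist": [0, 0, 0]},
  ],
)

```text
time: 9.75
eef_pos: [0.5173, 0.0276, 0.1072]
eef_rot: [0.766, -0.643, -0.0, -0.0]
wrist_force: [-1.4, 4.6, -2.8]
grip_width: 0.0214
```

Request:
jog_arm(
  series=[
    {"translation": [0, 0.0003, -0.001], "twist": [0, 0, 0]},
    {"translation": [0, 0, -0.001], "twist": [0, 0, 0]},
    {"translation": [0, 0, -0.001], "twist": [0, 0, 0]},
    {"translation": [0, 0, 0], "twist": [0, 0, 0]},
  ],
)

```text
time: 10.15
eef_pos: [0.5172, 0.0277, 0.1044]
eef_rot: [0.766, -0.643, -0.0, -0.0]
wrist_force: [-0.8, 4.5, -1.2]
grip_width: 0.021
```

Request:
jog_arm(
  series=[
    {"translation": [0, 0, -0.001], "twist": [0, 0, 0]},
    {"translation": [0, 0, 0], "twist": [0, 0, 0]},
  ],
)

```text
time: 10.35
eef_pos: [0.5172, 0.0277, 0.1034]
eef_rot: [0.766, -0.643, -0.0, -0.0]
wrist_force: [-1.7, 5.4, -2.0]
grip_width: 0.0212
```

Request:
jog_arm(
  series=[
    {"translation": [0, 0, -0.001], "twist": [0, 0, 0]},
    {"translation": [0, 0, 0], "twist": [0, 0, 0]},
  ],
)

```text
time: 10.55
eef_pos: [0.5174, 0.0276, 0.1031]
eef_rot: [0.766, -0.643, 0.0, -0.0]
wrist_force: [-4.0, 4.7, 4.9]
grip_width: 0.0215
```

Request:
jog_arm(
  series=[
    {"translation": [0, 0, -0.001], "twist": [0, 0, 0]},
    {"translation": [0, 0, 0], "twist": [0, 0, 0]},
  ],
)

```text
time: 10.75
eef_pos: [0.5175, 0.0276, 0.1031]
eef_rot: [0.766, -0.642, 0.0, -0.0]
wrist_force: [-8.2, 5.6, 14.2]
grip_width: 0.0217
```

Request:
jog_arm(
  series=[
    {"translation": [-0.0005, 0.0004, 0], "twist": [0, 0, 0]},
    {"translation": [0, 0, -0.0005], "twist": [0, 0, 0]},
    {"translation": [0, 0, 0], "twist": [0, 0, 0]},
  ],
)

```text
time: 11.05
eef_pos: [0.5174, 0.0278, 0.103]
eef_rot: [0.766, -0.642, 0.001, -0.0]
wrist_force: [-6.7, 2.7, 16.9]
grip_width: 0.0214
```

Request:
jog_arm(
  series=[
    {"translation": [0, 0, 0.001], "twist": [0, 0, 0]},
    {"translation": [0, 0, 0], "twist": [0, 0, 0]},
  ],
)

```text
time: 11.25
eef_pos: [0.5173, 0.0278, 0.1031]
eef_rot: [0.766, -0.643, 0.001, -0.0]
wrist_force: [-4.1, 2.1, 9.1]
grip_width: 0.0212
```

Request:
jog_arm(
  series=[
    {"translation": [0, 0, 0], "twist": [0, 0, 0]},
    {"translation": [0, 0, 0], "twist": [0, 0, 0]},
    {"translation": [0, 0, 0], "twist": [0, 0, 0]},
    {"translation": [0, 0, 0], "twist": [0, 0, 0]},
    {"translation": [0, 0, 0], "twist": [0, 0, 0]},
  ],
  gripper=0.06,
)

```text
time: 11.75
eef_pos: [0.5167, 0.0279, 0.1019]
eef_rot: [0.766, -0.643, -0.0, 0.0]
wrist_force: [-1.1, -0.2, -0.5]
grip_width: 0.0552
```

Request:
jog_arm(
  series=[
    {"translation": [0, 0, 0.01], "twist": [0, 0, 0]},
    {"translation": [0, 0, 0.03], "twist": [0, 0, 0]},
    {"translation": [0, 0, 0.04], "twist": [0, 0, 0]},
    {"translation": [0, 0, 0.04], "twist": [0, 0, 0]},
    {"translation": [-0.03, -0.03, 0], "twist": [0, 0, 0]},
  ],
)

```text
time: 12.25
eef_pos: [0.4922, -0.0, 0.2282]
eef_rot: [0.767, -0.641, 0.004, -0.004]
wrist_force: [-0.8, -0.9, -0.6]
grip_width: 0.0599
```

Next I'll move the arm aside, towards -y, and look.

Request:
jog_arm(
  series=[
    {"translation": [-0.01, -0.045, 0.01], "twist": [0, 0, 0]},
    {"translation": [-0.01, -0.045, 0.01], "twist": [0, 0, 0]},
    {"translation": [0, -0.045, 0], "twist": [0, 0, 0]},
    {"translation": [0, -0.045, 0], "twist": [0, 0, 0]},
    {"translation": [0, -0.045, 0], "twist": [0, 0, 0]},
  ],
)

```text
time: 12.75
eef_pos: [0.4665, -0.2288, 0.2434]
eef_rot: [0.766, -0.643, 0.001, -0.0]
wrist_force: [2.0, 0.2, -0.5]
grip_width: 0.0602
```

```bash
python3 look.py 6;python3 -c "
from h import *
im,d=arm.capture('top');np.savez('pics/top6.npz',im=im,d=d);cv2.imwrite('pics/t6.png',cv2.resize(im[230:330,265:400],None,fx=5.9,fy=5.9,interpolation=cv2.INTER_CUBIC))"
```

```text
12.8 [ 0.46615176 -0.23360934  0.24291051] [ 7.65597190e-01 -6.43319544e-01  6.57189479e-04  6.88847435e-04] [ 2.28985596 -4.49437734  2.33238873] [-0.77829993 -0.40978149 -0.01364742] 0.05967434083155886
```

View pics/l6.png

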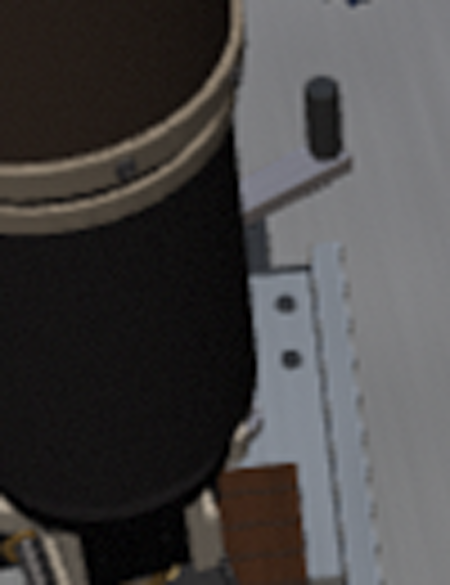

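View pics/t6.png

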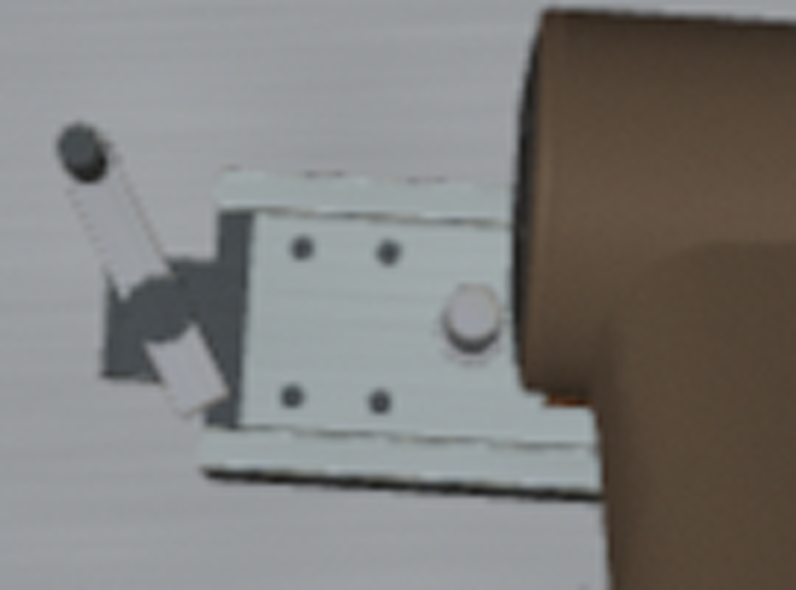

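Run:
```python
from h import *
np.set_printoptions(precision=4,suppress=True)
d=np.load('pics/top6.npz')['d']
S=lambda x,o:(x+.5)/5.9-.5+o
u,v=S(472,265),S(312,230);ui,vi=round(u),round(v)
print(onz('top',u,v,.1445),np.median(cloud('top',d,ui-1,ui+2,vi-1,vi+2).reshape(-1,3),0))
print(onz('top',S(160,265),S(307,230),.096),onz('top',S(80,265),S(142,230),.139))
# carriage end edge vs before
```

```text
[0.5172 0.0278 0.1445] [0.5186 0.0268 0.1442]
[0.5283 0.1503 0.096 ] [0.5881 0.1777 0.139 ]
```

Request:
jog_arm(
  series=[
    {"translation": [0.0122, 0.0412, 0], "twist": [0, 0, 6.8]},
    {"translation": [0.0122, 0.0412, 0], "twist": [0, 0, 6.8]},
    {"translation": [0.0122, 0.0412, 0], "twist": [0, 0, 0]},
    {"translation": [0.0122, 0.0412, 0], "twist": [0, 0, 0]},
    {"translation": [0.0122, 0.0412, 0], "twist": [0, 0, 0]},
  ],
)

```text
time: 13.35
eef_pos: [0.5279, -0.0191, 0.2431]
eef_rot: [0.837, -0.547, 0.0, -0.0]
wrist_force: [0.5, -1.0, 0.7]
grip_width: 0.0599
```

Request:
jog_arm(
  series=[
    {"translation": [0.0122, 0.0412, 0], "twist": [0, 0, 0]},
    {"translation": [0.0122, 0.0412, 0], "twist": [0, 0, 0]},
    {"translation": [0.0122, 0.0412, 0], "twist": [0, 0, 0]},
    {"translation": [0.0122, 0.0412, 0], "twist": [0, 0, 0]},
    {"translation": [0.0122, 0.0412, 0], "twist": [0, 0, 0]},
  ],
)

```text
time: 13.85
eef_pos: [0.5887, 0.1872, 0.243]
eef_rot: [0.837, -0.547, 0.0, -0.0]
wrist_force: [0.4, -0.8, 0.5]
grip_width: 0.0602
```

Request:
jog_arm(
  series=[
    {"translation": [0, 0, 0], "twist": [0, 0, 0]},
    {"translation": [0, 0, 0], "twist": [0, 0, 0]},
  ],
)

```text
time: 14.05
eef_pos: [0.5884, 0.1862, 0.242]
eef_rot: [0.837, -0.547, -0.0, 0.0]
wrist_force: [-0.4, -0.3, 0.0]
grip_width: 0.0597
```

```bash
python3 look.py 7; python3 -c "
from h import *
im,d=arm.capture('top');cv2.imwrite('pics/t7.png',cv2.resize(im[200:330,220:400],None,fx=4,fy=4))"
```

```text
14.1 [0.58833445 0.18530388 0.2422339 ] [ 8.37104387e-01 -5.47043138e-01 -5.04074777e-05  2.18976993e-04] [ 0.26676705 -0.51050709 -0.11961511] [-0.09956811 -0.00943784  0.02849118] 0.05989631488230462
```

View pics/l7.png

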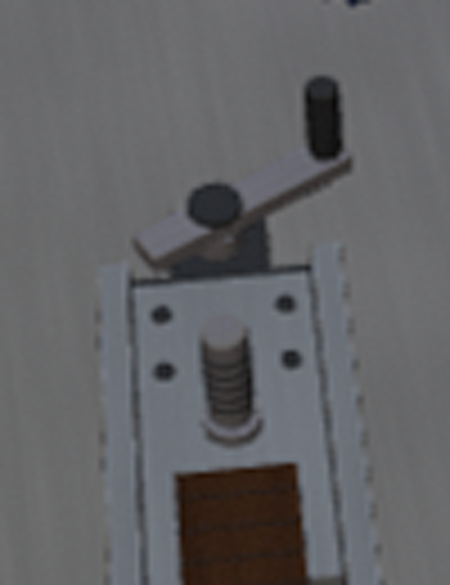

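View pics/t7.png

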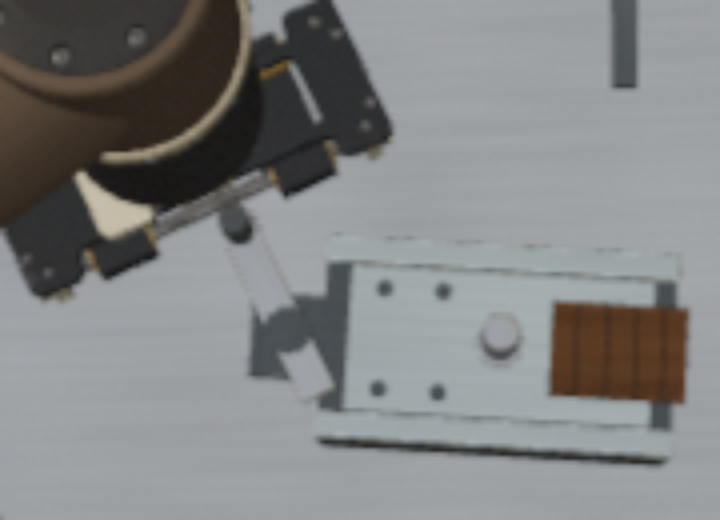

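Drift seated: handle top at z 0.1442 against 0.1445 expected, centred at (0.517, 0.028). I'm descending on the knob now.

Request:
jog_arm(
  series=[
    {"translation": [0, -0.008, 0], "twist": [0, 0, 0]},
    {"translation": [0, 0, -0.04], "twist": [0, 0, 0]},
    {"translation": [0, 0, -0.04], "twist": [0, 0, 0]},
    {"translation": [0, 0, -0.03], "twist": [0, 0, 0]},
    {"translation": [0, 0, -0.02], "twist": [0, 0, 0]},
  ],
)

```text
time: 14.65
eef_pos: [0.5876, 0.1748, 0.1102]
eef_rot: [0.836, -0.548, -0.001, 0.001]
wrist_force: [-0.5, -0.8, -0.1]
grip_width: 0.06
```

Request:
jog_arm(
  series=[
    {"translation": [0, 0, -0.009], "twist": [0, 0, 0]},
    {"translation": [0, 0, 0], "twist": [0, 0, 0]},
    {"translation": [0, 0, 0], "twist": [0, 0, 0]},
  ],
)

```text
time: 14.95
eef_pos: [0.5895, 0.1767, 0.1044]
eef_rot: [0.837, -0.548, 0.0, -0.001]
wrist_force: [-0.1, 0.0, -0.1]
grip_width: 0.06
```

Request:
jog_arm(
  series=[
    {"translation": [0, 0, 0], "twist": [0, 0, 0]},
    {"translation": [0, 0, 0], "twist": [0, 0, 0]},
    {"translation": [0, 0, 0], "twist": [0, 0, 0]},
    {"translation": [0, 0, 0], "twist": [0, 0, 0]},
    {"translation": [0, 0, 0], "twist": [0, 0, 0]},
  ],
  gripper=0.014,
  grip_force=12,
)

```text
time: 15.45
eef_pos: [0.5888, 0.1771, 0.1032]
eef_rot: [0.837, -0.547, 0.0, -0.0]
wrist_force: [0.5, -0.4, -0.1]
grip_width: 0.0252
```

Request:
jog_arm(
  series=[
    {"translation": [0, 0, 0], "twist": [0, 0, 0]},
    {"translation": [0, 0, 0], "twist": [0, 0, 0]},
    {"translation": [0, 0, 0], "twist": [0, 0, 0]},
  ],
)

```text
time: 15.75
eef_pos: [0.589, 0.1774, 0.1032]
eef_rot: [0.837, -0.547, 0.0, -0.0]
wrist_force: [0.6, 2.1, -0.2]
grip_width: 0.0177
```

Request:
jog_arm(
  series=[
    {"translation": [-0.0041, 0.0079, 0], "twist": [0, 0, 7.7]},
    {"translation": [-0.0051, 0.0072, 0], "twist": [0, 0, 7.7]},
    {"translation": [0, 0, 0], "twist": [0, 0, 0]},
  ],
)

```text
time: 16.05
eef_pos: [0.5798, 0.1931, 0.1032]
eef_rot: [0.903, -0.429, 0.0, -0.001]
wrist_force: [2.7, 2.6, -1.1]
grip_width: 0.0174
```

Request:
jog_arm(
  series=[
    {"translation": [-0.006, 0.0065, 0], "twist": [0, 0, 7.7]},
    {"translation": [-0.0069, 0.0057, 0], "twist": [0, 0, 7.7]},
    {"translation": [-0.0075, 0.0046, 0], "twist": [0, 0, 7.7]},
    {"translation": [0, 0, 0], "twist": [0, 0, 0]},
  ],
)

```text
time: 16.45
eef_pos: [0.5595, 0.2101, 0.1033]
eef_rot: [0.971, -0.241, 0.001, -0.001]
wrist_force: [3.0, 4.4, -2.4]
grip_width: 0.0177
```

Request:
jog_arm(
  series=[
    {"translation": [-0.0081, 0.0036, 0], "twist": [0, 0, 7.7]},
    {"translation": [-0.0085, 0.003, 0], "twist": [0, 0, 7.7]},
    {"translation": [-0.006, 0.0015, 0], "twist": [0, 0, 6]},
    {"translation": [0, 0, 0], "twist": [0, 0, 0]},
  ],
)

```text
time: 16.85
eef_pos: [0.5364, 0.2174, 0.1032]
eef_rot: [0.998, -0.057, 0.0, -0.0]
wrist_force: [0.9, 4.0, -1.0]
grip_width: 0.0175
```

Request:
jog_arm(
  series=[
    {"translation": [-0.002, 0, 0], "twist": [0, 0, 1.8]},
    {"translation": [-0.001, 0, 0], "twist": [0, 0, 0]},
    {"translation": [0, 0, 0], "twist": [0, 0, 0]},
  ],
)

```text
time: 17.15
eef_pos: [0.5344, 0.2177, 0.1032]
eef_rot: [0.999, -0.043, 0.001, -0.001]
wrist_force: [1.8, 5.2, -2.4]
grip_width: 0.0176
```

Request:
jog_arm(
  series=[
    {"translation": [-0.0015, 0, 0], "twist": [0, 0, 0]},
    {"translation": [0, 0, 0], "twist": [0, 0, 0]},
  ],
)

```text
time: 17.35
eef_pos: [0.5339, 0.2177, 0.1033]
eef_rot: [0.999, -0.043, 0.001, -0.001]
wrist_force: [7.5, 3.8, -4.2]
grip_width: 0.0178
```

Request:
jog_arm(
  series=[
    {"translation": [-0.0015, 0, 0], "twist": [0, 0, 0]},
    {"translation": [-0.001, 0, 0], "twist": [0, 0, 0]},
    {"translation": [0, 0, 0], "twist": [0, 0, 0]},
  ],
)

```text
time: 17.65
eef_pos: [0.5336, 0.2178, 0.1034]
eef_rot: [0.999, -0.042, 0.003, -0.001]
wrist_force: [18.2, 1.5, -12.5]
grip_width: 0.0177
```

Request:
jog_arm(
  series=[
    {"translation": [0.002, 0, 0], "twist": [0, 0, 0]},
    {"translation": [0, 0, 0], "twist": [0, 0, 0]},
  ],
)

```text
time: 17.85
eef_pos: [0.5338, 0.2178, 0.1033]
eef_rot: [0.999, -0.043, 0.002, -0.001]
wrist_force: [8.2, 2.8, -5.0]
grip_width: 0.0177
```

Request:
jog_arm(
  series=[
    {"translation": [0, 0, 0], "twist": [0, 0, 0]},
    {"translation": [0, 0, 0], "twist": [0, 0, 0]},
    {"translation": [0, 0, 0], "twist": [0, 0, 0]},
    {"translation": [0, 0, 0], "twist": [0, 0, 0]},
    {"translation": [0, 0, 0], "twist": [0, 0, 0]},
  ],
  gripper=0.06,
)

```text
time: 18.35
eef_pos: [0.5313, 0.2168, 0.103]
eef_rot: [0.999, -0.041, -0.0, 0.0]
wrist_force: [-0.3, -0.4, -0.0]
grip_width: 0.0521
```

Request:
jog_arm(
  series=[
    {"translation": [0, 0, 0.02], "twist": [0, 0, 0]},
    {"translation": [0, 0, 0.04], "twist": [0, 0, 0]},
    {"translation": [0, 0, 0.04], "twist": [0, 0, 0]},
    {"translation": [0, 0, 0.04], "twist": [0, 0, 0]},
    {"translation": [0, 0.04, 0], "twist": [0, 0, 0]},
  ],
)

```text
time: 18.85
eef_pos: [0.5339, 0.2561, 0.2504]
eef_rot: [0.999, -0.042, 0.004, -0.003]
wrist_force: [1.1, 0.4, -0.4]
grip_width: 0.0598
```

Request:
jog_arm(
  series=[
    {"translation": [-0.01, 0.045, 0], "twist": [0, 0, 0]},
    {"translation": [-0.01, 0.045, 0], "twist": [0, 0, 0]},
    {"translation": [-0.01, 0.045, 0], "twist": [0, 0, 0]},
    {"translation": [-0.01, 0.045, 0], "twist": [0, 0, 0]},
    {"translation": [0, 0, 0], "twist": [0, 0, 0]},
  ],
)

```text
time: 19.35
eef_pos: [0.49, 0.4415, 0.2419]
eef_rot: [0.999, -0.039, -0.0, 0.0]
wrist_force: [-0.8, -0.3, -0.6]
grip_width: 0.0601
```

```bash
python3 look.py 8; python3 -c "
from h import *
im,d=arm.capture('top');np.savez('pics/top8.npz',im=im,d=d);cv2.imwrite('pics/t8.png',cv2.resize(im[230:330,265:400],None,fx=5.9,fy=5.9,interpolation=cv2.INTER_CUBIC))"
```

```text
19.4 [0.49030917 0.43936431 0.24197732] [ 9.99221959e-01 -3.94331735e-02 -4.22126479e-04  5.69335419e-04] [ 0.64413354 -1.81369398 -0.44053024] [-0.23326758 -0.07986858  0.0465252 ] 0.06003466476716063
```

View pics/l8.png

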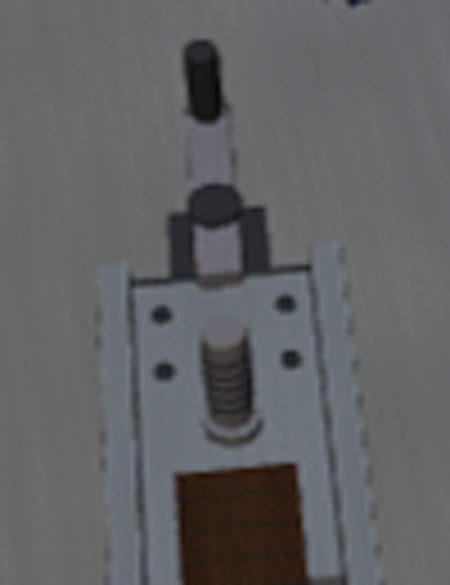

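View pics/t8.png

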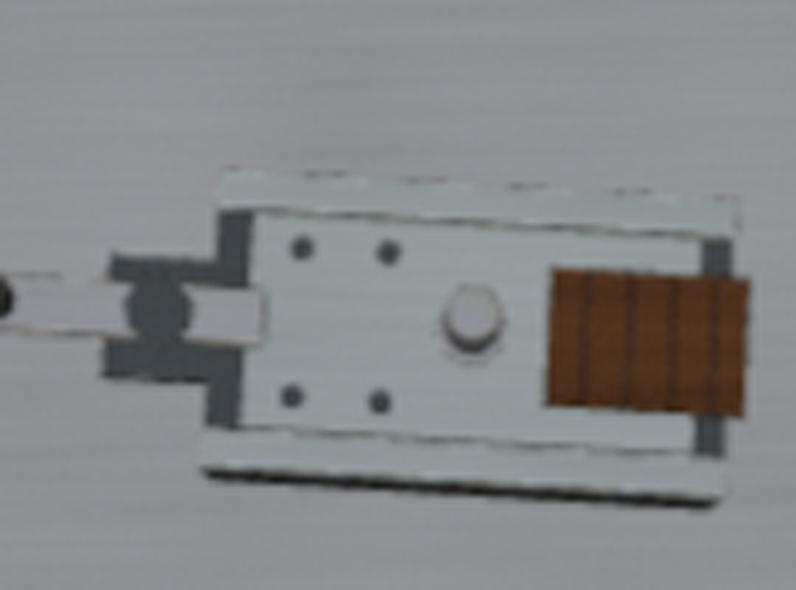

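Both views show the lever parallel to the rails (about 3.3° slope for each in the top image) with its nose over the carriage end. The bed strips at the two carriage ends are equal, about 33 px each, so the carriage is on its index. The drift is standing with its collar on the carriage.

```bash
python3 -c "
from workcell import arm
print(arm.sign_off())"
```

```text
the job is handed in; nothing more can be done
None
```

The drift is home through both holes, the carriage is pulled back into line, and the clamp lever is shut on the carriage. I handed the job in at about 19.5 s of the 64 s, with the arm clear of everything.

**Drift:** I lifted it from the rack, entered the carriage hole and let the drift drag the carriage about 7 mm as it went down. It stopped hard on its collar at about 17 N. After release, its handle top measured 144.2 mm above the bench, against 144.5 mm expected.

**Carriage:** in the last top view the gaps between the carriage and the bed are equal at both ends, so it sits on its index.

**Clamp:** I swung the lever by its knob until it met a solid stop at about 18 N. The last pictures show it parallel to the rails with its nose over the carriage end.

I did not touch the other tools. No check failed. The only disagreements were camera differences of 2–3 mm on the hole's position before insertion.

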